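# Hold a loose collar on the flat of a shaft

## Robot

A 6-joint arm with a two-finger parallel gripper is mounted at the origin on a cart in front of the work surface, level with it; the furniture and walls round the work are solid. World frame = base frame: x ahead of the robot, y to its left, z up, the work surface at z = 0. Lengths are in m, angles in rad, forces in N, time in s.
With the tool pointing down it reaches from about 0.325 to 0.775 m from the base axis. Payload 9.3 kg.
Tool frame: the origin (TCP) lies between the finger pads; the fingertips stand 11 mm ahead of it and the grasp point (between the pads) lies 8 mm behind it; z points along the fingers, y is the line along which they close (so a half turn about z gives the same grasp; the last joint's range is limited). The gripper opens to 85 mm and grips with 20 to 120 N. Pads are 22 mm wide; open, the fingers measure 114 mm over their backs; the gripper's body (76 mm by 85 mm) begins 54 mm behind the grasp point. The pads swing forward as they close: fully open they stand 13 mm farther back than shut.
Start: joints at [-1.301, 0.259, 0.021, 1.334, 0, 1.418], TCP at [0.226, -0.502, 0.217] pointing down, gripper open.
Joint ranges: [-3.04, 3.04], [-0.91, 1.82], [-1.04, 1.36], [-1.92, 1.95], [-1.52, 1.45], [-3.14, 3.14]. Speed limits (rad/s): [2.22, 2.22, 2.79, 3.14, 3.14, 3.14].

## Interface

Orientations are given as a rotation vector (axis times angle).
In Python, from bench import * gives the robot as it stands. The module is installed in compiled form; this text tells all that it offers.
- The arm moves only by the shell command python3 -m pendant 'ROWS' [OPENING] [FORCE]. ROWS is text: rows parted by semicolons, each of 4 numbers parted by spaces: the shift along the tool's x, y, z in mm, then the turn about the tool's z in rad. A call has exactly 8 rows; each row is the pose to reach, as a shift and turn from the pose commanded when the call began, along the tool's axes at that moment; what a row does not reach only later rows make up. A row lasts 1/12 s, in which the tool goes at most 41.7 mm and 7.16 degrees, less where a joint would pass 70% of its speed; a pose out of reach is approached as far as the arm can. A call with a gripper value outside its range is refused whole. OPENING is the opening, from -1 (shut) to 1 (fully open), so that 0 is half open, set as the call begins (- or left out, the last holds). The fingers move at their own pace and stop on an object; FORCE is the grip in N (left out, the last holds). Time passes only in rows, so rows that repeat a pose let the fingers close, or fill a call up. It gives the time, the measured TCP pose, the force, the opening and the grip force at its end, in the units of the state.
- sense(): the state, without advancing time (a new reading comes with each control period).
- snapshot(name): name is "scene" or "top"; returns (picture, depth): 480x640x3 uint8, red, green, blue; 480x640 float32, m along the optical axis (not along the pixel's ray), 0 where there is no reading.
- camera_params(name): a dict with "fx", "fy", "cx", "cy" (pixels), "T" (4x4, takes a point from camera to world coordinates). Camera axes: x right, y up, looking along -z (the intrinsics and any distortion apply to the point x, -y, -z); pixel columns grow to the right and rows downward; lengths in m; the calibration is good to about 2 mm. A picture is of the moment at which its call begins. camera_params takes no time and is no camera call.
- close_job(): hands the job in; it is judged then, once.
The state is a dict: "clock": time; "qpos": joint angles; "joint_velocities": joint speeds; "joint_efforts": joint torques, N m; "ee_pos": TCP position; "eef_rot": TCP orientation; "wrist_force": force on the tool from outside, world axes, zero at the start; "wrist_torque": the same for the moment, N m; "opening": opening from 0.0 (shut) to 1.0 (fully open); "finger_force": force on a finger pad.
Only numpy, scipy, OpenCV 4.12 (cv2) and the standard library are available. Lean on these libraries where they do the work, as an engineer would, in place of code of your own. Each camera call takes 0.05 s, during which the arm holds its last target. There are 200 camera calls.

## Task

Slide the shaft stand along the table, fully home into the wooden bench stop. Then turn the shaft until its flat faces straight out under the collar's brass set screw, towards the stand's black lug, and after that lift the loose collar about 25 mm so that the set screw sits over the flat. Finish while still holding the collar there between the fingers (it drops if let go), with the stand still home and the flat still lined up; leave the tape roll, the marker and the side cutters that lie round the stand and stop alone.

Things in the scene. Friction and masses are not known exactly. Their poses are not given: they have to be found in the camera images.
- bench_stop: Pale wooden U-shaped stop fixed to the table, 16 mm high, rails open towards its own -x (roughly towards the robot's right, where the stand waits). Origin on the table at the point where the shaft's axis stands when the stand is home; x points into the U, z up. Back bar's inner face at x=+45 mm; rails' inner faces at y=+-34.5 mm from x=-25 to +45 mm, their mouths flaring out to x=-45 mm.
- stand_axis (a point): Point of the loose shaft stand (about 1 kg in all; slide it, do not lift it) on its underside, on the shaft's axis; x points away from the black lug to the stand's leading end, z up. Blue base plate 140 (x) x 64 (y) x 15 mm, reaching from x=-95 to +45 mm, so it goes 45 mm ahead of the axis and has 2.5 mm play at each side in the stop. Round aluminium bearing housing (36 mm diameter, foot flange 54 mm up to z=20 mm) up to z=45 mm carries the collar and the shaft.
- lug (a point): Middle of the upper part of the stand's black lug, a block 30 (x) x 24 (y) mm from z=15 to 50 mm on the base plate, 75 mm behind the shaft's axis; this point is at z=34 mm. Axes as the stand. To grip (across its 24 mm) or push the stand.
- shaft (a joint): Turn of the shaft about the vertical, in rad, counter-clockwise from above positive; 0 when the flat faces the stand's -x, exactly the side of the set screw. It starts at +0.5 to +1.45. Stiff: about 0.03 N m, stays where left; it may turn to +-3.1.
- shaft_top (a point): On the axis of the steel shaft, at z=79 mm of the stand when it stands on the table, a good grip height. The shaft is 24 mm in diameter, its top at 95 mm; from 63 mm up it has one flat, painted orange, 9 mm from the axis (21 mm thick across the flat, 24 mm elsewhere). The point's -x points out of the flat.
- collar: The loose dark steel collar round the shaft; origin at the centre of its underside, axes as the stand. It cannot turn on the stand (two dowels under it run in the housing), but slides freely up by at most 34 mm and drops back. It weighs 0.1 kg.
- collar_center (a point): Centre of the collar, half-way up: outer diameter 44 mm, height 16 mm. Its centre is 53 mm above the underside of the stand at the start and 78 mm when lifted 25 mm. The brass set screw sticks out of its -x side by 5 mm at this height; grip it across y.
- masking_roll: Roll of masking tape, 104 x 102 x 25 mm, lying flat; origin under its centre. Leave alone.
- marker: White marker pen with a black cap, 135 mm long, 16 mm thick; origin under its centre. Leave alone.
- side_cutters: Blue-handled side cutters lying flat, 128 mm long, 49 mm wide, 12 mm thick; origin under the centre. Leave alone.

How it is judged:
On the way, in this order (a step that is already met when the one before it is completed fails the run):
1. the stand is home in the bench stop (x of stand_axis in the frame of bench_stop between -0.006 and 0.006 m and y of stand_axis in the frame of bench_stop between -0.006 and 0.006 m and angle between the x axis of stand_axis and the x axis of bench_stop, either way round below 0.1 rad and height (world z) of stand_axis below 0.004 m and angle between stand_axis's own z axis and vertical below 0.06 rad), for 0.2 s.
2. the shaft's flat faces the set screw's side (all of step 1 and value of joint shaft between -0.2 and 0.2 rad), for 0.2 s.
3. the fingers hold the collar up on the flat (all of step 2 and z of collar_center in the frame of stand_axis between 0.071 and 0.086 m and contact force between the fingers and collar above 1 N), for 0.2 s.
At the end, for the whole second after the job is handed in: The stand is home in the bench stop (within 6 mm and 0.1 rad), flat on the table; the shaft's flat faces the set screw within 0.2 rad; the fingers hold the collar, at rest, with its centre 71 to 86 mm above the table (lifted 18 to 33 mm), and do not touch the shaft (all of step 3 and contact force between the fingers and shaft below 0.5 N and linear speed of collar below 0.02 m/s); the arm keeps its last pose, push and grip.
It fails at once if a bystander (tape roll, marker, side cutters) is moved by more than 20 mm (distance of any of masking_roll, marker, side_cutters from where it was at the start of the episode above 0.02 m).
It fails at once if the stand is lifted or tipped (angle between stand_axis's own z axis and vertical above 0.25 rad or height (world z) of stand_axis above 0.03 m).
It also fails if it takes over 58 s, if anything falls off the work surface, if the arm or the gripper's body presses on something with over 40 N, if the wrist force passes 120 N, or if a joint passes its speed limit or range.

## Working session

There is one attempt and no reset: what is moved stays moved. The work goes in short steps, Python scripts to look and compute and a shell command to move; the robot and the scene stay as the last step left them, time stands still between calls to the robot, and variables do not carry over. Pictures are saved under pics/ and viewed, at most 10 in all, crops included, and the job is handed in when it is done.

```bash
mkdir -p pics; cat > h.py <<'E'
from bench import *
import numpy as np, cv2
from scipy.spatial.transform import Rotation as R
def cast(cam,u,v,z):
    p=camera_params(cam);T=np.array(p['T']);d=T[:3,:3]@np.array([(u-p['cx'])/p['fx'],-(v-p['cy'])/p['fy'],-1]);o=T[:3,3]
    return o+d*(z-o[2])/d[2]
def cloud(cam,depth):
    p=camera_params(cam);T=np.array(p['T']);v,u=np.mgrid[:480,:640]
    P=np.stack([(u-p['cx'])/p['fx']*depth,-(v-p['cy'])/p['fy']*depth,-depth],-1)
    return P@T[:3,:3].T+T[:3,3]
def save(n,im,s=1):
    cv2.imwrite('pics/'+n,cv2.resize(im[:,:,::-1],None,fx=s,fy=s))
def totool(dw):
    s=sense();return R.from_rotvec(s['eef_rot']).inv().apply(dw)*1000
E
python3 - <<'E'
from h import *
for c in('scene','top'):
    im,d=snapshot(c);save(c+'0.png',im);np.savez(c+'0.npz',im=im,d=d);print({k:np.round(v,3) for k,v in camera_params(c).items()})
s=sense();print(s['ee_pos'],R.from_rotvec(s['eef_rot']).as_matrix().round(3),s['opening'],s['clock'])
E
```

```text
{'fx': np.float64(507.591), 'fy': np.float64(507.591), 'cx': np.float64(317.533), 'cy': np.float64(232.409), 'T': array([[-0.811,  0.353, -0.467,  0.255],
       [-0.585, -0.515,  0.626,  0.625],
       [-0.019,  0.781,  0.624,  0.652],
       [ 0.   ,  0.   ,  0.   ,  1.   ]])}
{'fx': np.float64(623.333), 'fy': np.float64(623.333), 'cx': np.float64(310.894), 'cy': np.float64(237.274), 'T': array([[-1.400e-02,  9.970e-01, -7.000e-02,  6.100e-01],
       [-1.000e+00, -1.400e-02, -1.000e-03,  6.000e-02],
       [-2.000e-03,  7.000e-02,  9.980e-01,  1.423e+00],
       [ 0.000e+00,  0.000e+00,  0.000e+00,  1.000e+00]])}
[ 0.22558605 -0.50129728  0.21670036] [[ 0.912  0.41  -0.   ]
 [ 0.41  -0.912  0.001]
 [ 0.    -0.001 -1.   ]] 1.0037584831134616 0.1
```

View pics/top0.png

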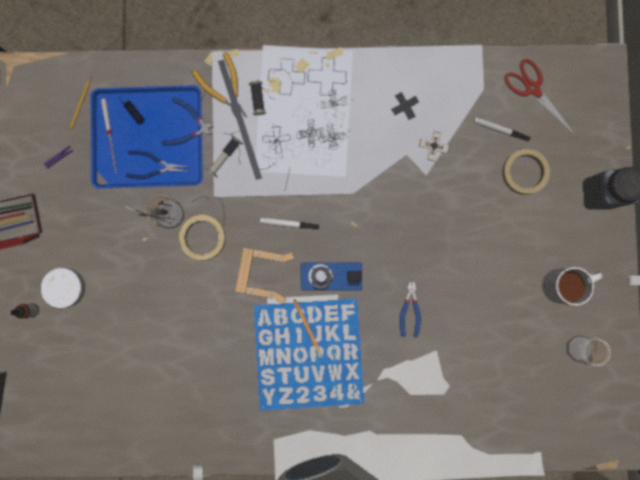

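View pics/scene0.png

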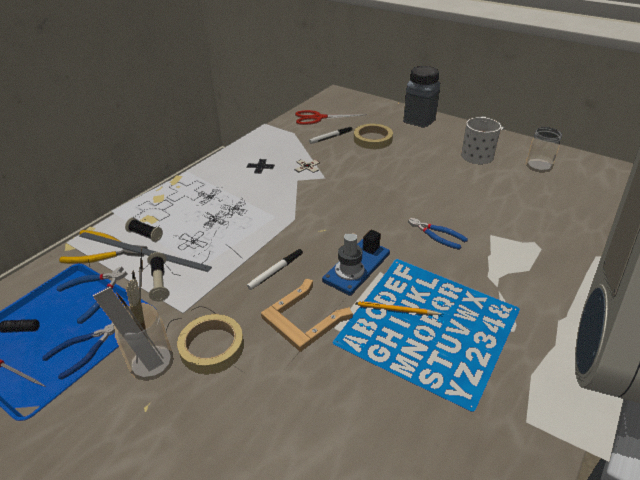

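The top view shows the stop near px (265,275), opening right. The stand is at (331,276), with the shaft near (320,275) and the lug at (355,277). The marker at (290,223), roll at (202,237) and cutters at (410,310) lie clear of the slide.

```bash
cat > m.py <<'E'
from h import *
def rect(m,z,off=(0,0)):
    n,l,st,_=cv2.connectedComponentsWithStats(m.astype(np.uint8));k=1+np.argmax(st[1:,4])
    v,u=np.nonzero(l==k)
    P=np.array([cast('top',a,b,z)[:2] for a,b in zip(u,v)])
    r=cv2.minAreaRect((P*1000).astype(np.float32));return r,P
def roi(m,u0,u1,v0,v1):
    q=np.zeros_like(m);q[v0:v1,u0:u1]=m[v0:v1,u0:u1];return q
E
python3 - <<'E'
from m import *
z=np.load('top0.npz');im=z['im'];hsv=cv2.cvtColor(im,cv2.COLOR_RGB2HSV)
H,S,V=[hsv[:,:,i].astype(int) for i in range(3)]
blue=roi((H>95)&(H<125)&(S>110),296,368,256,293)
r,P=rect(blue,.015);print('base',r,len(P),cv2.boxPoints(r).round(1).tolist())
wood=roi((H>8)&(H<25)&(S>80)&(V>120),232,299,242,305)
r,P=rect(wood,.016);print('stop',r,len(P),cv2.boxPoints(r).round(1).tolist())
v,u=np.nonzero(roi((V<50),342,364,266,288));print('lug',cast('top',u.mean(),v.mean(),.05),len(u))
c=im[230:320,220:380];save('c0.png',c,5)
E
```

```text
base ((619.8331298828125, -8.077442169189453), (79.01275634765625, 58.50936508178711), 89.2104263305664) 667 [[590.0, -47.20000076293945], [648.5, -48.0], [649.5999755859375, 31.0], [591.0999755859375, 31.799999237060547]]
stop ((635.4878540039062, 207.93685913085938), (34.081966400146484, 98.57454681396484), 78.83643341064453) 498 [[583.7999877929688, 200.8000030517578], [680.5, 181.6999969482422], [687.0999755859375, 215.10000610351562], [590.4000244140625, 234.1999969482422]]
lug [nan nan nan] 0<stdin>:8: RuntimeWarning: Mean of empty slice.
  ret = ret.dtype.type(ret / rcount)
```

View pics/c0.png

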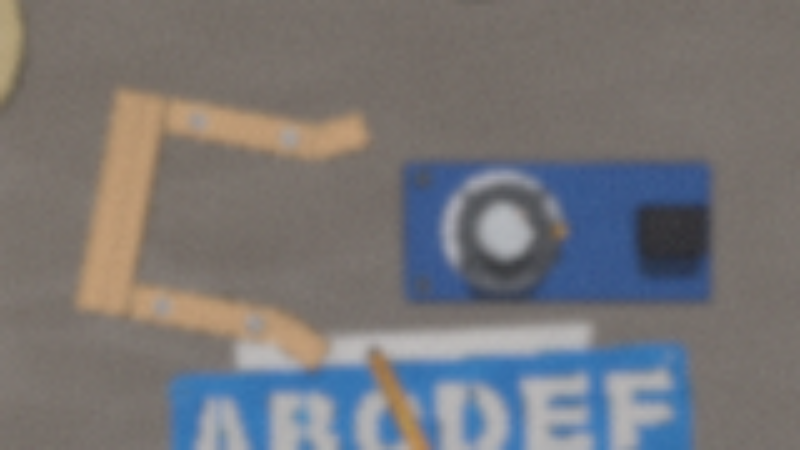

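The crop (5x, offset 220,230) shows the stand corners at (404..711, 163..301), the lug at (673,233) and the brass screw at (558,231). The stop's inner edges run (165,132)→(305,157) and (135,287)→(270,311).

```bash
cat > g.py <<'E'
from m import *
W=lambda x,y,z:cast('top',220+x/5-.4,230+y/5-.4,z)
b=np.array([W(*p,.015) for p in[(404,163),(711,163),(711,301),(404,301)]])[:,:2]
print('size',np.linalg.norm(b[0]-b[1]),np.linalg.norm(b[1]-b[2]))
xs=(b[0]+b[3]-b[1]-b[2]);xs/=np.linalg.norm(xs);lead=(b[0]+b[3])/2
axis=b.mean(0)+xs*.025
print('stand axis',axis,'yaw',np.arctan2(xs[1],xs[0]),'lug',axis-.075*xs)
t=[W(*p,.016)[:2] for p in[(165,132),(305,157),(135,287),(270,311)]]
ys=(t[0]-t[2]);xr=(t[1]-t[0])+(t[3]-t[2]);xr=-xr/np.linalg.norm(xr);n=np.array([-xr[1],xr[0]])
print('rail gap',abs(n@(t[0]-t[2])))
bk=[W(*p,.016)[:2] for p in[(160,132),(133,287)]]
nc=(n@t[0]+n@t[1]+n@t[2]+n@t[3])/4; xc=(xr@bk[0]+xr@bk[1])/2
o=xr*(xc-.045)+n*nc;print('stop',o,'yaw',np.arctan2(xr[1],xr[0]),'lug goal',o-.075*xr)
L=W(673,233,.05);print('lug direct',L)
E
python3 g.py
```

```text
size 0.13863537339207424 0.06210271248208334
stand axis [0.62053797 0.04272405] yaw 1.5570635788852125 lug [ 0.61950804 -0.03226888]
rail gap 0.07100895936336833
stop [0.62466103 0.15864626] yaw 1.3811985652698007 lug goal [0.61052623 0.08499025]
lug direct [ 0.61875071 -0.0319932   0.05      ]
```

```bash
python3 -m pendant '34 -16 0 -0.07;68 -33 0 -0.14;102 -49 0 -0.21;136 -66 0 -0.28;170 -82 0 -0.35;204 -99 0 -0.42;238 -115 0 -0.49;272 -132 0 -0.56' 1
cat > d.py <<'E'
from h import *
import sys
# target TCP xyz, tool-x yaw
x,y,z,yw=map(float,sys.argv[1:5]);s=sense();M=R.from_rotvec(s['eef_rot']).as_matrix()
cur=np.arctan2(M[1,0],M[0,0]);dw=np.array([x,y,z])-s['ee_pos']
print('shift',totool(dw).round(1),'turn',round(-((yw-cur+np.pi)%(2*np.pi)-np.pi),3),'q',np.round(s['qpos'],2),'t',s['clock'],'op',s['opening'],'F',np.round(s['wrist_force'],1))
E
python3 d.py .619 -.032 .19 1.557
```

```text
clock: 0.77
ee_pos: [0.4203, -0.2679, 0.2171]
eef_rot: [-2.767, -1.487, 0.0]
wrist_force: [-0.0, -0.8, 0.1]
opening: 0.999
finger_force: 0.0
shift [306.4  35.4  27.1] turn -0.571 q [-0.74  0.17 -0.09  1.31  0.    1.42] t 0.7667 op 0.9992255723995619 F [-0.  -0.8  0.1]
```

```bash
python3 -m pendant '38 4 0 -0.07;77 9 0 -0.14;115 13 0 -0.21;153 18 0 -0.29;192 22 0 -0.36;230 27 0 -0.43;268 31 0 -0.5;306 35 0 -0.571'
python3 d.py .619 -.032 .032 1.557
```

```text
clock: 1.43
ee_pos: [0.6193, -0.0326, 0.2169]
eef_rot: [-2.236, -2.206, 0.001]
wrist_force: [0.0, -0.7, 0.2]
opening: 0.998
finger_force: 0.0
shift [  0.5  -0.2 184.9] turn 0.0 q [-0.19  0.38  0.2   1.39 -0.    1.4 ] t 1.4333 op 0.9984936661660243 F [ 0.  -0.7  0.2]
```

```bash
python3 -m pendant '0 0 35 0;0 0 70 0;0 0 105 0;0 0 130 0;0 0 150 0;0 0 165 0;0 0 176 0;0 0 182 0' && python3 -m pendant '0 0 0 0;0 0 0 0;0 0 0 0;0 0 0 0;0 0 0 0;0 0 0 0;0 0 0 0;0 0 0 0' -1 40
python3 - <<'E'
from h import *
im,d=snapshot('scene');save('s1.png',im[200:320,260:420],5);print(sense()['finger_force'])
E
python3 d.py .6105 .085 .035 1.381
```

```text
clock: 2.1
ee_pos: [0.6177, -0.0343, 0.0336]
eef_rot: [-2.239, -2.201, 0.002]
wrist_force: [0.3, -0.2, 0.6]
opening: 1.0
finger_force: 0.0
clock: 2.77
ee_pos: [0.6188, -0.0345, 0.0361]
eef_rot: [2.239, 2.202, 0.001]
wrist_force: [-1.3, -0.2, 7.1]
opening: 0.004
finger_force: 3.4
3.1880094426014693
shift [119.3 -10.3   1.1] turn 0.173 q [-0.19  0.48 -0.12  0.97 -0.    1.4 ] t 2.8167 op -0.0037529955445995363 F [-1.4  0.2  6.4]
```

View pics/s1.png

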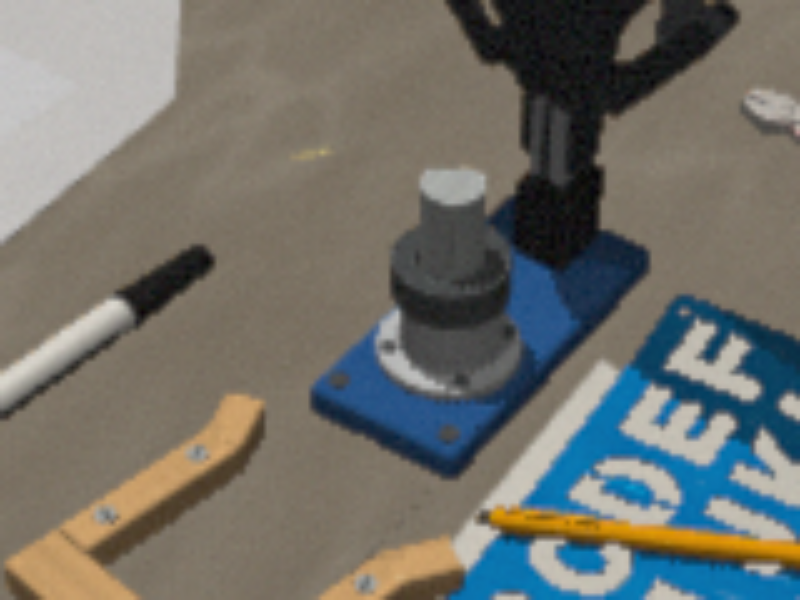

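The fingers look fully shut behind or above the lug (crop 520–600, 165–265), so it isn't gripped. I'll check from the top and with depth.

```bash
python3 - <<'E'
from h import *
im,d=snapshot('top');save('t1.png',im[240:310,280:380],6)
for c in('scene','top'):
    i,dd=snapshot(c);P=cloud(c,dd);np.save(c+'P1.npy',P)
    if c=='scene':
        for (x,y) in[(560,180),(560,240),(535,175),(590,175),(545,120),(560,150),(453,190)]:
            print((x,y),P[200+y//5,260+x//5].round(3),i[200+y//5,260+x//5])
p=np.load('top0.npz');P=cloud('top',p['d']);
m=(P[:,:,2]>.04)&(abs(P[:,:,0]-.62)<.05)&(P[:,:,1]>-.08)&(P[:,:,1]<.0)
print('lug from depth',P[m].mean(0),P[m].min(0),P[m].max(0),m.sum())
E
```

```text
(560, 180) [ 0.614 -0.027  0.051] [60 59 61]
(560, 240) [ 0.608 -0.019  0.03 ] [13 12  8]
(535, 175) [ 0.625 -0.027  0.048] [36 35 36]
(590, 175) [ 0.608 -0.039  0.048] [23 17 17]
(545, 120) [ 0.621 -0.025  0.078] [22 27 20]
(560, 150) [ 0.613 -0.024  0.068] [66 64 62]
(453, 190) [0.617 0.045 0.093] [163 164 161]
lug from depth [ 0.61922368 -0.03058253  0.05022121] [ 0.60804933 -0.04517141  0.0424014 ] [ 0.63033917 -0.01630568  0.0588804 ] 151
```

View pics/t1.png

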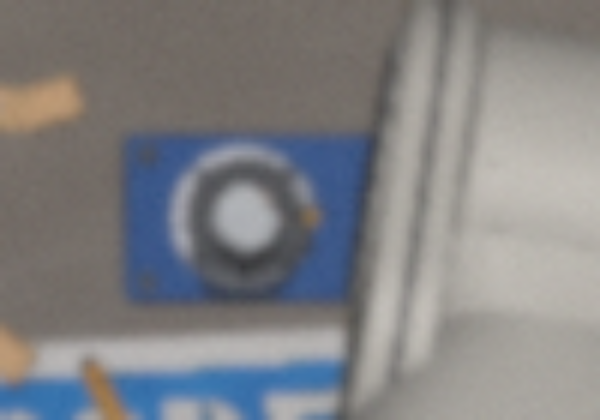

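```bash
python3 -m pendant '0 0 -10 0;0 0 -30 0;0 0 -60 0;0 0 -60 0;0 0 -60 0;0 0 -60 0;0 0 -60 0;0 0 -60 0'; cat > tip.py <<'E'
from h import *
im,d=snapshot('scene');P=cloud('scene',d);s=sense();e=s['ee_pos']
m=(abs(P[:,:,0]-e[0])<.07)&(abs(P[:,:,1]-e[1])<.025)&(P[:,:,2]>.056)&(P[:,:,2]<e[2]+.08)
Q=P[m]
for a in np.arange(.056,e[2]+.05,.006):
    q=Q[(Q[:,2]>a)&(Q[:,2]<=a+.006)]
    if len(q):print(round(a,3),len(q),q.min(0).round(3),q.max(0).round(3))
print(e,s['opening'])
E
python3 tip.py;python3 -m pendant '0 0 0 0;0 0 0 0;0 0 0 0;0 0 0 0;0 0 0 0;0 0 0 0;0 0 0 0;0 0 0 0' 1; python3 tip.py
python3 - <<'E'
from h import *
im,d=snapshot('scene');save('s2.png',im[160:300,290:450],5)
E
```

```text
clock: 3.63
ee_pos: [0.6179, -0.0343, 0.0944]
eef_rot: [-2.239, -2.201, 0.001]
wrist_force: [0.3, 0.9, -0.3]
opening: -0.002
finger_force: 0.0
0.104 3 [ 0.612 -0.032  0.109] [ 0.626 -0.024  0.11 ]
0.11 24 [ 0.609 -0.029  0.11 ] [ 0.631 -0.021  0.115]
0.116 45 [ 0.605 -0.039  0.116] [ 0.632 -0.021  0.122]
0.122 44 [ 0.605 -0.041  0.122] [ 0.631 -0.022  0.128]
0.128 48 [ 0.604 -0.042  0.128] [ 0.632 -0.022  0.134]
0.134 48 [ 0.605 -0.04   0.134] [ 0.632 -0.021  0.14 ]
0.14 41 [ 0.605 -0.035  0.14 ] [ 0.632 -0.02   0.146]
[ 0.61795768 -0.0343375   0.09442085] -0.0016418054606554301
clock: 4.35
ee_pos: [0.6184, -0.0344, 0.0953]
eef_rot: [2.24, 2.202, -0.0]
wrist_force: [-0.1, -0.2, -0.2]
opening: 1.002
finger_force: 0.0
0.116 3 [ 0.663 -0.041  0.121] [ 0.663 -0.034  0.121]
0.122 31 [ 0.568 -0.043  0.122] [ 0.668 -0.022  0.128]
0.128 53 [ 0.563 -0.042  0.128] [ 0.676 -0.021  0.134]
0.134 61 [ 0.563 -0.046  0.134] [ 0.675 -0.021  0.14 ]
0.14 69 [ 0.562 -0.046  0.14 ] [ 0.676 -0.02   0.146]
[ 0.6184269  -0.03438677  0.09530447] 0.9966636752446335
```

View pics/s2.png

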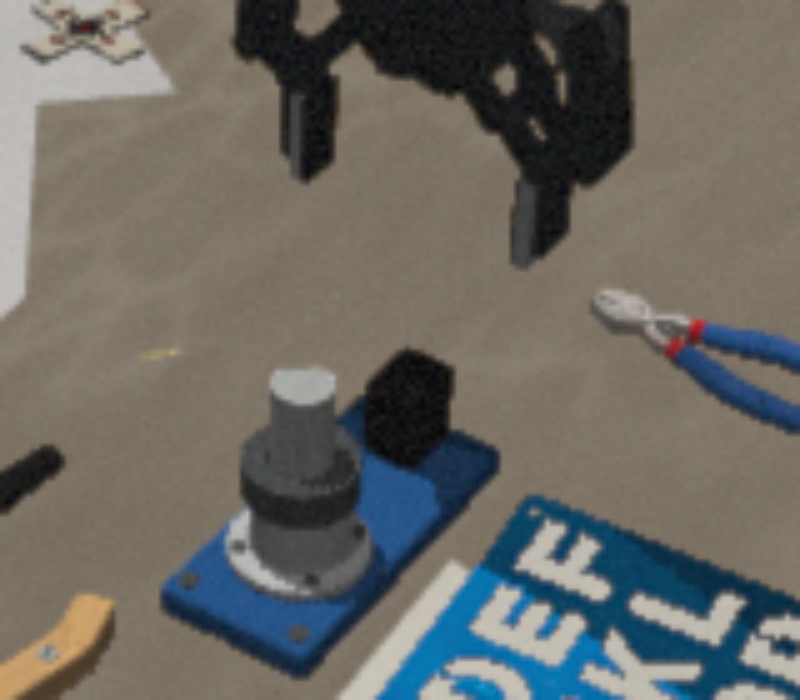

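The picture shows the open fingers well above the lug. Depth puts the tips about 15 mm above the reported TCP when shut, where the spec says 11 mm below it. So the heights need a correction of about −26 mm, and I'll descend 90 mm and grip again.

```bash
python3 -m pendant '3 0 20 0;3 0 40 0;3 0 58 0;3 0 72 0;3 0 80 0;3 0 86 0;3 0 90 0;3 0 90 0' && python3 -m pendant '0 0 0 0;0 0 0 0;0 0 0 0;0 0 0 0;0 0 0 0;0 0 0 0;0 0 0 0;0 0 0 0' -1 60
python3 d.py .6105 .085 .005 1.381
```

```text
clock: 5.12
ee_pos: [0.6184, -0.0314, 0.005]
eef_rot: [-2.24, -2.202, 0.0]
wrist_force: [-0.5, 0.4, 0.6]
opening: 1.0
finger_force: 0.0
clock: 5.78
ee_pos: [0.6185, -0.0314, 0.0058]
eef_rot: [2.24, 2.202, 0.0]
wrist_force: [-1.8, -0.4, 5.8]
opening: 0.273
finger_force: 60.3
shift [116.3 -10.    0.8] turn 0.173 q [-0.19  0.5  -0.16  0.9  -0.    1.4 ] t 5.7833 op 0.2729230750106485 F [-1.8 -0.4  5.8]
```

```bash
python3 -m pendant '3 -3 0 0.02;7 -6 0 0.045;11 -9 0 0.07;15 -12 0 0.095;19 -16 0 0.12;23 -19 0 0.145;27 -22 0 0.16;30 -25 0 0.173'
python3 d.py .6105 .085 .005 1.381
python3 - <<'E'
from h import *
im,d=snapshot('top');save('t2.png',im[230:320,220:380],5)
E
```

```text
clock: 6.45
ee_pos: [0.6003, -0.0041, 0.0073]
eef_rot: [2.414, 1.99, 0.009]
wrist_force: [25.1, -17.8, -6.2]
opening: 0.271
finger_force: 61.4
shift [89.4 -7.   1.8] turn -0.002 q [-0.14  0.47 -0.22  0.87 -0.    1.62] t 6.45 op 0.27093856864520977 F [ 25.1 -17.8  -6.2]
```

View pics/t2.png

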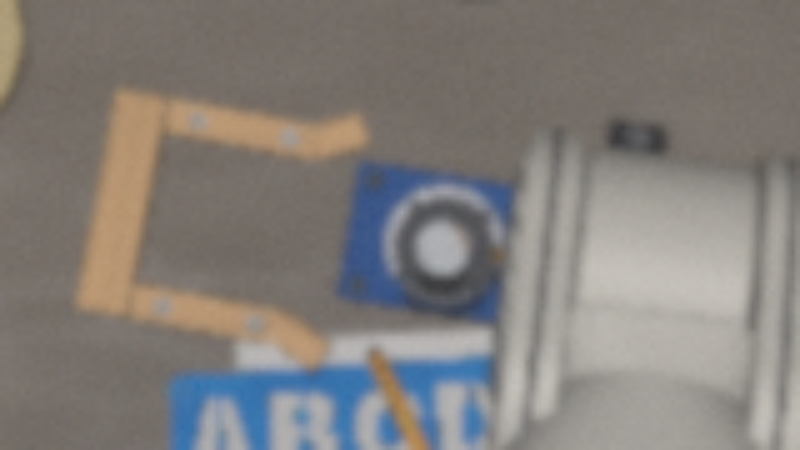

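The stand is still about 6 mm off the stop's centreline (lead edge mid (352,230), centreline there (352,245)). That is servo lag under friction. I'll continue with a small overdrive.

```bash
python3 -m pendant '3 -3 0 0;6 -4 0 0;10 -4 0 0;14 -4 0 0;18 -4 0 0;22 -4 0 0;26 -4 0 0;30 -4 0 0'
python3 d.py .6105 .085 .005 1.381
```

```text
clock: 7.17
ee_pos: [0.5993, 0.0272, 0.0064]
eef_rot: [2.418, 1.994, 0.004]
wrist_force: [7.6, -9.8, -0.1]
opening: 0.271
finger_force: 60.9
shift [58.9 -0.1  1.3] turn -0.002 q [-0.09  0.47 -0.22  0.87 -0.    1.67] t 7.1667 op 0.27137466763382995 F [ 7.6 -9.8 -0.1]
```

```bash
python3 -m pendant '5 0 0 0;10 0 0 0;15 0 0 0;20 0 0 0;25 0 0 0;30 0 0 0;35 0 0 0;40 0 0 0'
python3 d.py .6105 .085 .005 1.381;python3 -m pendant '3 0 0 0;6 0 0 0;9 0 0 0;12 0 0 0;15 0 0 0;18 0 0 0;20 0 0 0;20 0 0 0'
python3 d.py .6105 .085 .005 1.381
```

```text
clock: 7.83
ee_pos: [0.604, 0.0669, 0.006]
eef_rot: [2.421, 1.996, -0.001]
wrist_force: [-0.1, -10.7, 5.6]
opening: 0.269
finger_force: 61.4
shift [19.   2.9  1. ] turn -0.002 q [-0.03  0.49 -0.19  0.89 -0.    1.74] t 7.8333 op 0.269319630242118 F [ -0.1 -10.7   5.6]
clock: 8.5
ee_pos: [0.6074, 0.0856, 0.006]
eef_rot: [2.421, 1.995, -0.004]
wrist_force: [-1.9, -14.5, 7.4]
opening: 0.275
finger_force: 61.6
shift [0.  3.1 1. ] turn -0.003 q [ 0.01  0.5  -0.18  0.9  -0.    1.77] t 8.5 op 0.27533319222009006 F [ -1.9 -14.5   7.4]
```

```bash
python3 -m pendant '1 1 0 0;2 2 0 0;3 3 0 0;4 3 0 0;5 3 0 0;6 3 0 0;7 3 0 0;7 3 0 0'
python3 d.py .6105 .085 .005 1.381;python3 -m pendant '0 0 0 0;0 0 0 0;0 0 0 0;0 0 0 0;0 0 0 0;0 0 0 0;0 0 0 0;0 0 0 0';python3 d.py .6105 .085 .005 1.381
```

```text
clock: 9.17
ee_pos: [0.6074, 0.0858, 0.0058]
eef_rot: [2.422, 1.989, -0.024]
wrist_force: [-22.9, -45.8, 20.8]
opening: 0.269
finger_force: 63.8
shift [-0.2  3.2  0.8] turn -0.006 q [ 0.01  0.5  -0.17  0.91 -0.02  1.78] t 9.1667 op 0.26884670638086683 F [-22.9 -45.8  20.8]
clock: 9.83
ee_pos: [0.6074, 0.0859, 0.0058]
eef_rot: [2.422, 1.989, -0.024]
wrist_force: [-20.1, -44.4, 20.9]
opening: 0.273
finger_force: 63.8
shift [-0.2  3.2  0.8] turn -0.006 q [ 0.01  0.5  -0.17  0.91 -0.02  1.78] t 9.8333 op 0.27339568050708735 F [-20.1 -44.4  20.9]
```

The push force rose sharply with no further motion, so the stand is home. I'll relax, release and rise.

```bash
python3 -m pendant '-2 -1 0 0;-4 -2 0 0;-6 -3 0 0;-6 -3 0 0;-6 -3 0 0;-6 -3 0 0;-6 -3 0 0;-6 -3 0 0';python3 -m pendant '0 0 0 0;0 0 0 0;0 0 0 0;0 0 -5 0;0 0 -20 0;0 0 -55 0;0 0 -95 0;0 0 -135 0' 1;python3 -m pendant '-20 0 0 0;-50 0 0 0;-85 0 0 0;-120 0 0 0;-150 0 0 0;-150 0 0 0;-150 0 0 0;-150 0 0 0'
python3 - <<'E'
from h import *
for c in('scene','top'):
    im,d=snapshot(c);np.savez(c+'3.npz',im=im,d=d)
    P=cloud(c,d);m=(P[:,:,2]>.088)&(P[:,:,2]<.102)&(np.hypot(P[:,:,0]-.6215,P[:,:,1]-.16)<.03);print(c,m.sum(),P[m].min(0),P[m].max(0),P[m].mean(0))
    v,u=np.nonzero(m);print(u.mean(),v.mean())
    if c=='top':a=im[230:320,220:340]
    else:
        b=im[int(v.mean())-45:int(v.mean())+75,int(u.mean())-60:int(u.mean())+60]
        b=cv2.resize(b,(400,400))
a=cv2.resize(a,(400,300));a=np.vstack([a,np.zeros((100,400,3),np.uint8)])
save('p3.png',np.hstack([a,b]))
E
```

```text
clock: 10.5
ee_pos: [0.607, 0.0861, 0.0058]
eef_rot: [2.422, 1.995, -0.006]
wrist_force: [-3.5, -15.2, 7.7]
opening: 0.269
finger_force: 61.8
clock: 11.17
ee_pos: [0.6066, 0.0895, 0.1417]
eef_rot: [-2.421, -2.0, 0.001]
wrist_force: [1.1, 0.3, -0.0]
opening: 0.999
finger_force: 0.0
clock: 11.83
ee_pos: [0.579, -0.0578, 0.1405]
eef_rot: [-2.422, -2.0, -0.001]
wrist_force: [0.3, -0.1, -0.2]
opening: 1.003
finger_force: 0.0
scene 145 [0.60842966 0.14716181 0.08816708] [0.63341845 0.16993436 0.09623818] [0.61950398 0.15980825 0.09309644]
309.7931034482759 275.09655172413795
top 90 [0.61081717 0.14818067 0.09009738] [0.63420368 0.16933489 0.10182493] [0.62217312 0.15962734 0.09565215]
265.47777777777776 275.6666666666667
```

View pics/p3.png

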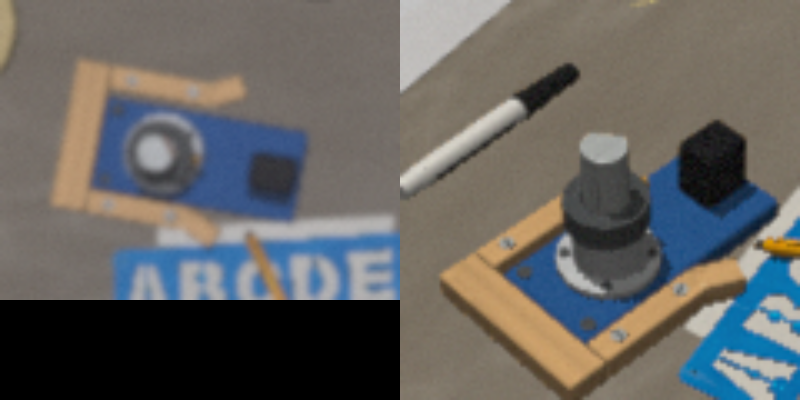

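The stand is home between the rails. The shaft top is near scene px (310,275) and top px (265,276), with the flat away from the scene camera. I'll estimate its angle from the bright top outline and the orange tint.

```bash
python3 - <<'E'
from m import *
yx=1.381
for c in('scene','top'):
    z=np.load(c+'3.npz');im=z['im'].astype(float);s=8
    # top-face warp to world plane z=.095 : 0.25mm/px, 40mm window
    C=np.array([.6215,.1595]);n=160
    p=camera_params(c);T=np.array(p['T'])
    jj,ii=np.meshgrid(np.arange(n),np.arange(n));X=C[0]+(ii-n/2)*.00025;Y=C[1]+(jj-n/2)*.00025
    Q=(np.stack([X,Y,np.full_like(X,.095)],-1)-T[:3,3])@T[:3,:3]
    u=p['cx']-p['fx']*Q[...,0]/Q[...,2];v=p['cy']+p['fy']*Q[...,1]/Q[...,2]
    w=cv2.remap(z['im'],u.astype(np.float32),v.astype(np.float32),cv2.INTER_CUBIC)
    g=cv2.cvtColor(w,cv2.COLOR_RGB2GRAY)
    print(c,'levels',np.percentile(g,[5,25,50,75,95]))
    m=(g>(150 if c=='scene' else 145)).astype(np.uint8);k,l,st,ce=cv2.connectedComponentsWithStats(m)
    b=1+np.argmax(st[1:,4]);ct=max(cv2.findContours((l==b).astype(np.uint8),cv2.RETR_EXTERNAL,cv2.CHAIN_APPROX_NONE)[0],key=len)[:,0].astype(float)
    pts=np.stack([ct[:,1],ct[:,0]],1)*.25
    from scipy.optimize import least_squares
    f=least_squares(lambda q:np.hypot(*(pts-q[:2]).T)-12,[20,20],loss='soft_l1',f_scale=.3).x
    dd=pts-f;a=np.arctan2(dd[:,1],dd[:,0]);r=np.hypot(*dd.T);th=(a-(yx-np.pi)+np.pi)%(2*np.pi)-np.pi
    print('centre',C+(f-20)/1000)
    for t in np.arange(-3,3.2,.25):
        q=abs(th-t)<.125
        if q.any():print(round(t,2),r[q].mean().round(1),end=' | ')
    print()
    # orange tint
    wf=w.astype(float);o=wf[...,0]-wf[...,2];rr=np.hypot(ii*.25-f[0],jj*.25-f[1]);A=(np.arctan2(jj*.25-f[1],ii*.25-f[0])-(yx-np.pi)+np.pi)%(2*np.pi)-np.pi
    for t in np.arange(-1,2.6,.25):
        q=(abs(A-t)<.125)&(rr>7.5)&(rr<13);print(round(t,2),o[q].max().round(0),o[q].mean().round(1),end=' | ')
    print()
E
```

```text
scene levels [ 69. 109. 113. 131. 168.]
centre [0.621215   0.15800225]
-3.0 10.7 | -2.75 11.2 | -2.5 11.9 | -2.25 11.8 | -2.0 11.5 | -1.75 11.1 | -1.5 11.2 | -1.25 11.1 | -1.0 11.0 | -0.75 10.9 | -0.5 11.3 | -0.25 10.6 | 0.0 8.4 | 0.25 7.9 | 0.5 8.2 | 0.75 7.9 | 1.0 7.9 | 1.25 8.8 | 1.5 10.4 | 1.75 10.9 | 2.0 10.7 | 2.25 11.0 | 2.5 11.0 | 2.75 10.7 | 3.0 10.6 | 
-1.0 24.0 5.2 | -0.75 28.0 9.6 | -0.5 27.0 10.6 | -0.25 29.0 12.7 | 0.0 26.0 15.4 | 0.25 28.0 24.2 | 0.5 29.0 24.3 | 0.75 25.0 22.6 | 1.0 25.0 21.5 | 1.25 26.0 16.1 | 1.5 30.0 15.7 | 1.75 29.0 15.7 | 2.0 25.0 12.2 | 2.25 26.0 9.9 | 2.5 24.0 8.4 | 
top levels [ 65.  83.  96. 129. 176.]
centre [0.62139472 0.16078144]
-3.0 7.9 | -2.75 7.3 | -2.5 7.2 | -2.25 7.5 | -2.0 7.6 | -1.75 7.8 | -1.5 8.1 | -1.25 8.4 | -1.0 9.2 | -0.75 10.3 | -0.5 11.0 | -0.25 11.6 | 0.0 11.9 | 0.25 11.6 | 0.5 11.3 | 0.75 11.1 | 1.0 11.4 | 1.25 11.8 | 1.5 11.9 | 1.75 11.5 | 2.0 11.1 | 2.25 10.5 | 2.5 9.9 | 2.75 9.3 | 3.0 8.6 | 
-1.0 0.0 -3.7 | -0.75 -2.0 -4.7 | -0.5 -2.0 -4.7 | -0.25 -3.0 -5.5 | 0.0 4.0 -3.2 | 0.25 10.0 0.9 | 0.5 10.0 3.0 | 0.75 9.0 2.1 | 1.0 9.0 0.6 | 1.25 4.0 -3.4 | 1.5 -2.0 -4.7 | 1.75 -2.0 -4.9 | 2.0 -2.0 -5.1 | 2.25 -3.0 -4.8 | 2.5 -2.0 -4.5 |
```

θ ≈ 0.62 rad: the scene chord is centred at about 0.6 and the orange tint at about 0.55–0.7. I'll grip the shaft on its round sides with the tool yaw at 1.38+0.62, so that after the turn the fingers are already across the collar's y.

```bash
python3 d.py .6215 .1595 .14 2.001;python3 -m pendant '28 0 0 -0.08;55 0 0 -0.16;82 0 0 -0.24;110 0 0 -0.31;138 0 0 -0.39;165 0 0 -0.47;192 0 0 -0.55;220 0 0 -0.62'; python3 d.py .6215 .1595 .052 2.001
```

```text
shift [220.7   1.    0.4] turn -0.619 q [-0.24  0.34 -0.05  1.17  0.    1.52] t 11.9333 op 0.9988080862542733 F [-0.4  0.  -0.1]
clock: 12.6
ee_pos: [0.6202, 0.1607, 0.1403]
eef_rot: [-1.688, -2.649, -0.0]
wrist_force: [-0.0, 0.5, 0.0]
opening: 1.0
finger_force: 0.0
shift [-1.7  0.6 88.3] turn 0.006 q [0.12 0.44 0.1  1.23 0.   1.26] t 12.6 op 0.9995396557256253 F [-0.   0.5  0. ]
```

```bash
python3 -m pendant '-1 0 10 0;-1 0 25 0;-1 0 45 0;-1 0 60 0;-1 0 72 0;-1 0 80 0;-1 0 85 0;-1 0 87 0'; python3 d.py .6215 .1595 .052 2.001; python3 -m pendant '0 0 0 0;0 0 0 0;0 0 0 0;0 0 0 0;0 0 0 0;0 0 0 0;0 0 0 0;0 0 0 0' -1 60;python3 tip.py | tail -9
```

```text
clock: 13.27
ee_pos: [0.6205, 0.1574, 0.0525]
eef_rot: [-1.695, -2.644, 0.001]
wrist_force: [-0.3, 0.9, 0.3]
opening: 0.998
finger_force: 0.0
shift [1.5 1.8 0.5] turn 0.0 q [ 0.12  0.5  -0.04  1.03  0.    1.26] t 13.2667 op 0.9983240529992589 F [-0.3  0.9  0.3]
clock: 13.93
ee_pos: [0.6208, 0.1568, 0.054]
eef_rot: [1.696, 2.644, 0.0]
wrist_force: [-3.5, 0.4, 6.1]
opening: 0.263
finger_force: 59.0
0.056 204 [0.599 0.144 0.056] [0.641 0.18  0.062]
0.062 38 [0.604 0.155 0.062] [0.63  0.181 0.068]
0.068 54 [0.599 0.153 0.068] [0.634 0.174 0.074]
0.074 73 [0.597 0.144 0.074] [0.641 0.175 0.08 ]
0.08 90 [0.596 0.144 0.08 ] [0.641 0.174 0.086]
0.086 90 [0.596 0.144 0.086] [0.642 0.176 0.092]
0.092 161 [0.597 0.144 0.092] [0.641 0.174 0.098]
0.098 54 [0.596 0.152 0.098] [0.64  0.175 0.104]
[0.62085489 0.15681035 0.05397479] 0.2591717761495268
```

```bash
python3 -m pendant '0 0 0 0.08;0 0 0 0.16;0 0 0 0.24;0 0 0 0.32;0 0 0 0.4;0 0 0 0.48;0 0 0 0.56;0 0 0 0.62'; python3 -m pendant '0 0 0 0.62;0 0 0 0.62;0 0 0 0.62;0 0 0 0.62;0 0 0 0.62;0 0 0 0.62;0 0 0 0.62;0 0 0 0.62'; python3 d.py .6215 .1595 .052 1.381; python3 -m pendant '0 0 0 0;0 0 0 0;0 0 0 0;0 0 0 0;0 0 -10 0;0 0 -40 0;0 0 -80 0;0 0 -110 0' 1;python3 -m pendant '-20 0 0 0;-50 0 0 0;-85 0 0 0;-120 0 0 0;-150 0 0 0;-160 0 0 0;-160 0 0 0;-160 0 0 0'
cat > ang.py <<'E'
from m import *
import sys
yx=1.381
for c in('scene','top'):
    im,d=snapshot(c);C=np.array([.6215,.1595]);n=160
    p=camera_params(c);T=np.array(p['T'])
    jj,ii=np.meshgrid(np.arange(n),np.arange(n));X=C[0]+(ii-n/2)*.00025;Y=C[1]+(jj-n/2)*.00025
    Q=(np.stack([X,Y,np.full_like(X,.095)],-1)-T[:3,3])@T[:3,:3]
    u=p['cx']-p['fx']*Q[...,0]/Q[...,2];v=p['cy']+p['fy']*Q[...,1]/Q[...,2]
    w=cv2.remap(im,u.astype(np.float32),v.astype(np.float32),cv2.INTER_CUBIC).astype(float)
    f=(19.7,18.5) if c=='scene' else (19.9,21.3)
    o=w[...,0]-w[...,2];g=w.mean(-1);rr=np.hypot(ii*.25-f[0],jj*.25-f[1]);A=(np.arctan2(jj*.25-f[1],ii*.25-f[0])-(yx-np.pi)+np.pi)%(2*np.pi)-np.pi
    for t in np.arange(-1.5,2.1,.25):
        q=(abs(A-t)<.125);k=q&(rr>7.5)&(rr<13);k2=q&(rr<14);print(round(t,2),o[k].mean().round(1),np.sqrt((g[k2]>145).mean()*196).round(1),end=' | ')
    print()
    if c=='top':a=im[230:320,220:340]
    else:b=cv2.resize(im[230:350,250:370],(400,400))
a=np.vstack([cv2.resize(a,(400,300)),np.zeros((100,400,3),np.uint8)]);save(sys.argv[1],np.hstack([a,b]))
E
python3 ang.py p4.png
```

```text
clock: 14.65
ee_pos: [0.6206, 0.1568, 0.054]
eef_rot: [2.426, 1.995, -0.0]
wrist_force: [-3.7, -1.3, 6.5]
opening: 0.262
finger_force: 59.2
clock: 15.32
ee_pos: [0.6204, 0.1569, 0.054]
eef_rot: [2.917, 1.166, -0.0]
wrist_force: [-5.2, -1.5, 7.1]
opening: 0.265
finger_force: 59.2
shift [ 2.6 -1.1  2. ] turn -0.62 q [ 0.12  0.49 -0.04  1.04 -0.    2.5 ] t 15.3167 op 0.26489244018703506 F [-5.2 -1.5  7.1]
clock: 15.98
ee_pos: [0.621, 0.157, 0.1664]
eef_rot: [2.917, 1.166, 0.002]
wrist_force: [0.8, -0.8, 0.5]
opening: 1.002
finger_force: 0.0
clock: 16.65
ee_pos: [0.5056, 0.0465, 0.1642]
eef_rot: [2.917, 1.165, 0.003]
wrist_force: [-0.1, -0.2, -0.4]
opening: 0.999
finger_force: 0.0
-1.5 2.8 11.5 | -1.25 11.5 10.6 | -1.0 15.7 9.9 | -0.75 23.9 8.9 | -0.5 25.0 8.2 | -0.25 17.9 8.8 | 0.0 11.3 10.7 | 0.25 13.1 10.5 | 0.5 16.7 10.8 | 0.75 17.2 10.4 | 1.0 19.7 10.3 | 1.25 16.1 9.8 | 1.5 15.9 10.7 | 1.75 14.1 11.0 | 2.0 12.6 10.8 | 
-1.5 -2.5 8.3 | -1.25 0.1 9.0 | -1.0 4.5 8.8 | -0.75 6.2 8.6 | -0.5 6.1 8.6 | -0.25 6.5 9.2 | 0.0 3.8 10.3 | 0.25 -1.5 12.2 | 0.5 -4.9 13.0 | 0.75 -4.8 13.2 | 1.0 -5.8 13.0 | 1.25 -6.0 12.7 | 1.5 -6.2 12.3 | 1.75 -5.2 11.8 | 2.0 -4.3 11.2 |
```

View pics/p4.png

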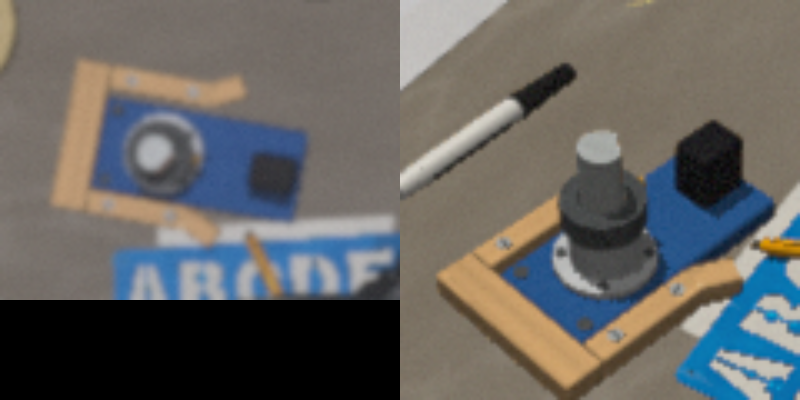

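The last call added a second 0.62 because rows are relative to each call's start, so the flat is now at about −0.6 (chord and tint centre −0.5 to −0.6). I'll re-grip and turn back by 0.60.

```bash
python3 -m pendant '28 0 0 0;55 0 0 0;85 0 0 0;115 0 0 0;140 0 0 0;155 0 0 0;162 -1 0 0;162 -1 0 0'; python3 -m pendant '0 0 15 0;0 0 35 0;0 0 60 0;0 0 80 0;0 0 95 0;0 0 105 0;0 0 110 0;0 0 110 0'; python3 d.py .6215 .1595 .054 .781;python3 -m pendant '0 0 0 0;0 0 0 0;0 0 0 0;0 0 0 0;0 0 0 0;0 0 0 0;0 0 0 0;0 0 0 0' -1 60;python3 -m pendant '0 0 0 -0.08;0 0 0 -0.16;0 0 0 -0.24;0 0 0 -0.32;0 0 0 -0.4;0 0 0 -0.48;0 0 0 -0.56;0 0 0 -0.6'; python3 -m pendant '0 0 0 0;0 0 0 0;0 0 0 0;0 0 0 0;0 0 0 0;0 0 0 0;0 0 0 0;0 0 0 0'; python3 d.py .6215 .1595 .054 1.381
```

```text
clock: 17.42
ee_pos: [0.6224, 0.1609, 0.162]
eef_rot: [-2.915, -1.169, 0.002]
wrist_force: [-0.3, -0.7, -0.8]
opening: 1.002
finger_force: 0.0
clock: 18.08
ee_pos: [0.6211, 0.1588, 0.0527]
eef_rot: [-2.917, -1.166, 0.002]
wrist_force: [-0.1, 0.6, -0.0]
opening: 0.998
finger_force: 0.0
shift [ 0.8 -0.2 -1.3] turn -0.02 q [ 0.12  0.5  -0.04  1.04 -0.    2.5 ] t 18.0833 op 0.9982891925286425 F [-0.1  0.6 -0. ]
clock: 18.75
ee_pos: [0.6222, 0.1588, 0.054]
eef_rot: [2.916, 1.166, 0.002]
wrist_force: [1.3, -1.6, 6.1]
opening: 0.258
finger_force: 59.2
clock: 19.42
ee_pos: [0.6211, 0.1594, 0.054]
eef_rot: [-2.437, -1.982, -0.0]
wrist_force: [-4.7, -0.0, 8.9]
opening: 0.263
finger_force: 59.5
clock: 20.08
ee_pos: [0.6211, 0.1594, 0.054]
eef_rot: [-2.441, -1.976, -0.0]
wrist_force: [-3.6, -0.2, 8.0]
opening: 0.262
finger_force: 59.6
shift [ 0.2  0.4 -0. ] turn -0.02 q [ 0.12  0.5  -0.04  1.04  0.    1.9 ] t 20.0833 op 0.26234692608501203 F [-3.6 -0.2  8. ]
```

```bash
python3 -m pendant '0 0 0 0;0 0 0 0;0 0 0 0;0 0 0 0;0 0 -10 0;0 0 -40 0;0 0 -80 0;0 0 -110 0' 1;python3 -m pendant '-20 0 0 0;-50 0 0 0;-85 0 0 0;-120 0 0 0;-150 0 0 0;-160 0 0 0;-160 0 0 0;-160 0 0 0'
python3 ang.py p5.png
```

```text
clock: 20.75
ee_pos: [0.6217, 0.1591, 0.1663]
eef_rot: [2.442, 1.976, 0.002]
wrist_force: [0.6, 0.1, 0.4]
opening: 0.999
finger_force: 0.0
clock: 21.42
ee_pos: [0.5885, 0.0024, 0.1639]
eef_rot: [2.443, 1.975, 0.001]
wrist_force: [-0.1, 0.4, 0.0]
opening: 1.001
finger_force: 0.0
-1.5 0.3 11.7 | -1.25 1.9 11.4 | -1.0 6.0 11.2 | -0.75 13.6 10.2 | -0.5 22.8 8.9 | -0.25 24.1 8.1 | 0.0 22.4 8.2 | 0.25 21.8 8.7 | 0.5 32.3 9.4 | 0.75 24.3 10.5 | 1.0 21.1 10.6 | 1.25 16.2 9.8 | 1.5 16.1 10.7 | 1.75 16.7 11.1 | 2.0 12.5 10.9 | 
-1.5 -3.4 8.3 | -1.25 -4.1 9.1 | -1.0 -4.1 9.3 | -0.75 -4.2 10.3 | -0.5 -2.0 10.6 | -0.25 1.8 10.5 | 0.0 1.4 10.3 | 0.25 2.6 10.5 | 0.5 1.9 11.1 | 0.75 -3.7 12.5 | 1.0 -5.0 13.2 | 1.25 -4.7 12.9 | 1.5 -4.5 12.1 | 1.75 -4.6 11.7 | 2.0 -5.0 11.2 |
```

Flat now reads about 0 (scene chord −0.05, tint about +0.1). Now the collar.

```bash
python3 -m pendant '28 0 0 0;55 0 0 0;85 0 0 0;115 0 0 0;140 0 0 0;155 0 0 0;161 0 0 0;161 0 0 0'; python3 -m pendant '0 0 20 0.02;0 0 45 0.02;0 0 75 0.02;0 0 100 0.02;0 0 120 0.02;0 0 135 0.02;0 0 142 0.02;0 0 144 0.02'; python3 d.py .6215 .1595 .020 1.381
```

```text
clock: 22.18
ee_pos: [0.6217, 0.1618, 0.1629]
eef_rot: [-2.439, -1.979, 0.001]
wrist_force: [0.5, 0.7, 0.8]
opening: 1.002
finger_force: 0.0
clock: 22.85
ee_pos: [0.6211, 0.1588, 0.0181]
eef_rot: [-2.462, -1.95, 0.003]
wrist_force: [0.4, 0.1, -0.3]
opening: 1.0
finger_force: 0.0
shift [ 0.7  0.2 -1.9] turn -0.041 q [ 0.12  0.53 -0.09  0.96 -0.    1.92] t 22.85 op 0.9997748396897528 F [ 0.4  0.1 -0.3]
```

```bash
python3 -m pendant '0 0 0 -0.04;0 0 0 -0.04;0 0 0 -0.04;0 0 0 -0.04;0 0 0 -0.04;0 0 0 -0.04;0 0 0 -0.04;0 0 0 -0.04' - ; python3 -m pendant '0 0 0 0;0 0 0 0;0 0 0 0;0 0 0 0;0 0 0 0;0 0 0 0;0 0 0 0;0 0 0 0' -1 40;python3 -m pendant '0 0 -3 0;0 0 -6 0;0 0 -10 0;0 0 -14 0;0 0 -18 0;0 0 -22 0;0 0 -25 0;0 0 -25 0'; python3 -m pendant '0 0 0 0;0 0 0 0;0 0 0 0;0 0 0 0;0 0 0 0;0 0 0 0;0 0 0 0;0 0 0 0'
python3 ang.py p6.png
```

```text
clock: 23.52
ee_pos: [0.6218, 0.1601, 0.0194]
eef_rot: [2.422, 2.001, 0.0]
wrist_force: [-0.1, -0.1, 0.6]
opening: 1.005
finger_force: 0.0
clock: 24.18
ee_pos: [0.6215, 0.1602, 0.0195]
eef_rot: [-2.422, -2.001, 0.0]
wrist_force: [-3.7, 0.1, 5.7]
opening: 0.497
finger_force: 40.9
clock: 24.85
ee_pos: [0.6217, 0.1601, 0.045]
eef_rot: [2.422, 2.001, 0.0]
wrist_force: [-5.1, 1.7, -1.6]
opening: 0.5
finger_force: 40.8
clock: 25.52
ee_pos: [0.6217, 0.1601, 0.0442]
eef_rot: [-2.422, -2.001, 0.0]
wrist_force: [-4.4, 2.6, -0.6]
opening: 0.5
finger_force: 40.8
-1.5 -2.0 0.0 | -1.25 -3.3 0.0 | -1.0 -2.3 0.0 | -0.75 -2.7 0.0 | -0.5 -3.9 0.0 | -0.25 -5.5 0.0 | 0.0 -4.7 0.0 | 0.25 -1.5 0.0 | 0.5 -2.4 0.0 | 0.75 -0.8 0.0 | 1.0 -1.3 0.0 | 1.25 6.5 0.0 | 1.5 9.9 0.0 | 1.75 0.6 0.0 | 2.0 -0.2 0.0 | 
-1.5 10.7 14.0 | -1.25 11.0 14.0 | -1.0 10.0 14.0 | -0.75 9.3 12.9 | -0.5 7.4 9.2 | -0.25 7.1 9.9 | 0.0 8.0 10.9 | 0.25 7.4 11.1 | 0.5 7.1 10.9 | 0.75 6.6 9.6 | 1.0 6.8 8.9 | 1.25 9.0 12.0 | 1.5 10.8 14.0 | 1.75 10.2 14.0 | 2.0 10.3 13.9 |
```

View pics/p6.png

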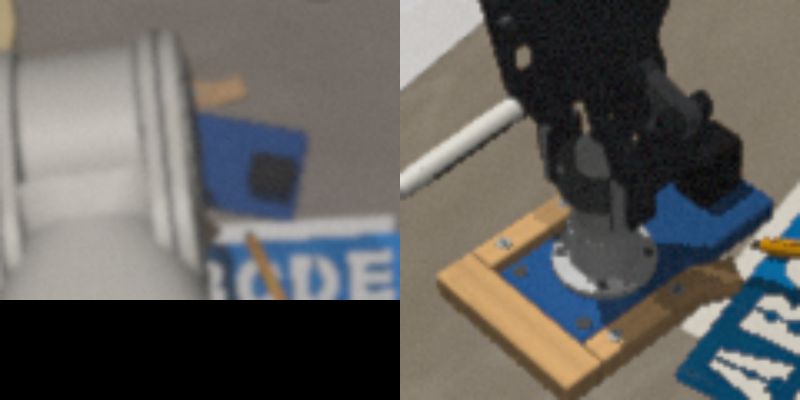

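The picture shows the collar gripped and raised, with a gap above the housing (scene crop about (600,190)). The stand is still flat and home against the back bar.

```bash
python3 -c "
from bench import *
print(close_job())"
```

```text
the job is handed in; nothing more can be done
None
```

The job is handed in at about 25.6 s: the stand is home in the stop, the flat measures within about 0.1 rad of the set screw, and the collar is held up 25 mm in the fingers; no verdict was returned. On the way I over-turned the shaft to about −0.6 rad and turned it back before lifting.

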